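Row up three nameplate blanks and index the marking table to its third stop

TASK

Set up the laser marker's indexing table: with its round plate at the home stop, nudge the three loose brass blanks into one snug row in the corner on the plate, long sides along the row, each flush against the long fence, the first against the end stop and each touching the next. Then take the black knob in the middle and turn the plate clockwise (seen from above) by three clicks to the third stop, where the plate's red line meets the red pointer, never clicking on past it and without disturbing the row. Finish still gripping the knob, holding the plate still at that stop; leave the blue bin, the goggles and the screwdriver alone.

Things in the scene. Friction and masses are not known exactly. Their poses are not given: they have to be found in the camera images.
- indexer: indexing table, fixed to the bench: square aluminium base, 300 mm, 12 mm thick, under a round aluminium plate of 280 mm diameter whose level top face is 44 mm above the bench. Origin: centre of the base's underside, on the plate's axis; z up. With the plate at home, fence and blanks lie on the indexer's -x side of the axis.
- dial (a joint): angle of the round plate, rad: 0 at home (starts there, cannot go back beyond), growing clockwise seen from above, at most 1.98. A sprung ball clicks in every 22.5 degrees: stops at 0.393, 0.785, 1.178 (third), 1.571. Each detent pulls the plate to the nearest stop; climbing out takes about 0.4 N m, falling to nothing half way. A light push (4 N or less) on the blanks does not turn the plate.
- knob: black T knob in the middle of the plate, turning with it. Origin: on the axis, at the plate's top face (44 mm above the bench); z up. On a round foot (44 mm diameter, 14 mm high) stands a bar, top 52 mm above the plate, 62 mm long (knob's x), 16 mm thick (y): grip across its thickness from above, about 40 mm above the plate. White line on top at its -x end, towards the row.
- row_corner (a point): corner where the row begins, on the plate's top face, turning with it; z up. Steel fence, 9 mm high: working face x = 0, y from 0 to 112 mm, fence 8 mm thick towards +x. End stop, 9 mm high: working face y = 0, x from -30 mm to 0, 8 mm thick towards -y. Finished blank centres: x = -14 mm, y = 18, 54, 90 mm. Plate axis at x = 45, y = 58 mm. x, y parallel to the knob's and, at home, the indexer's.
- blank_a: loose brass blank, 28 mm (x) by 36 mm (y, to lie along the row) by 6 mm thick, about 50 g, flat on the plate on the -x side of the fence, up to 40 mm from its place, turned up to 0.2 rad. Origin: centre of its underside. The three are alike: any may take any place, either way round.
- blank_b: second blank, the same
- blank_c: third blank, the same
- bin: bystander: open blue plastic bin with spare blanks, 120 x 90 x 45 mm, on the bench beside the indexing table; origin at the centre of its underside
- goggles: bystander: green safety goggles, about 130 mm wide and deep and 46 mm high, on the bench beside the indexing table
- driver: bystander: screwdriver with a red handle, 160 mm long, lying on the bench
- pointer (a point): tip of the red pointer fixed on the base just outside the plate's rim, level with the plate's top; the red line on the plate's rim (from the plate's axis along -x of the row corner) meets it at the third stop
Mind the look-alikes: they are no part of the job. Leave any green look-alike of the blank_b alone. What is shaped like the blank_a but turquoise is not meant.

How it is judged:
On the way, in this order (a step that is already met when the one before it is completed fails the run):
1. the three blanks form a snug row in the corner, the plate still at its home stop (x of blank_a in the frame of row_corner between -0.017 and -0.011 m and y of blank_a in the frame of row_corner between 0.015 and 0.096 m and z of blank_a in the frame of row_corner between -0.003 and 0.003 m and angle between the y axis of each of blank_a, blank_b, blank_c and the y axis of row_corner, either way round below 0.08 rad and x of blank_b in the frame of row_corner between -0.017 and -0.011 m and y of blank_b in the frame of row_corner between 0.015 and 0.096 m and z of blank_b in the frame of row_corner between -0.003 and 0.003 m and x of blank_c in the frame of row_corner between -0.017 and -0.011 m and y of blank_c in the frame of row_corner between 0.015 and 0.096 m and z of blank_c in the frame of row_corner between -0.003 and 0.003 m and value of joint dial below 0.1 rad), for 0.2 s.
2. the plate is being turned by its knob over the first clicks (contact force between the fingers and knob above 2 N and value of joint dial between 0.2 and 1.05 rad), for 0.05 s.
At the end, for the whole second after the job is handed in: Plate still at the third stop (1.178 rad, within 0.08), fingers gripping the knob with over 4 N; the blanks lie flat in the row, each within 3 mm of the fence and parallel to it within 0.08 rad, the row ending at most 6 mm beyond its tight 108 mm from the end stop (value of joint dial between 1.098 and 1.258 rad and velocity of joint dial between -0.05 and 0.05 rad/s and contact force between the fingers and knob above 4 N and x of blank_a in the frame of row_corner between -0.017 and -0.011 m and y of blank_a in the frame of row_corner between 0.015 and 0.096 m and z of blank_a in the frame of row_corner between -0.003 and 0.003 m and angle between the y axis of each of blank_a, blank_b, blank_c and the y axis of row_corner, either way round below 0.08 rad and x of blank_b in the frame of row_corner between -0.017 and -0.011 m and y of blank_b in the frame of row_corner between 0.015 and 0.096 m and z of blank_b in the frame of row_corner between -0.003 and 0.003 m and x of blank_c in the frame of row_corner between -0.017 and -0.011 m and y of blank_c in the frame of row_corner between 0.015 and 0.096 m and z of blank_c in the frame of row_corner between -0.003 and 0.003 m); the arm keeps its last pose, push and grip.
It fails at once if the plate is clicked on past the third stop (value of joint dial above 1.4 rad).
It fails at once if the bin is shifted (distance of bin from where it was at the start of the episode above 0.015 m).
It fails at once if the goggles are shifted (distance of goggles from where it was at the start of the episode above 0.015 m).
It fails at once if the screwdriver is shifted (distance of driver from where it was at the start of the episode above 0.015 m).
It also fails if it takes over 54 s, if anything falls off the work surface, if the arm or the gripper's body presses on something with over 40 N, if the wrist force passes 120 N, or if a joint passes its speed limit or range.

ROBOT

A 6-joint arm with a two-finger parallel gripper is mounted at the origin on the work surface. World frame = base frame: x ahead of the robot, y to its left, z up, the work surface at z = 0. Lengths are in m, angles in rad, forces in N, time in s.
With the tool pointing down it reaches from about 0.275 to 1 m from the base axis. Payload 8.4 kg.
Tool frame: the origin (TCP) lies on the front face of the gripper's body, between the roots of the fingers; the fingertips stand 73 mm ahead of it and the grasp point (between the pads) lies 54 mm ahead of it; z points along the fingers, y is the line along which they close (so a half turn about z gives the same grasp; the last joint's range is limited). The gripper opens to 85 mm and grips with 20 to 120 N. Pads are 22 mm wide; open, the fingers measure 114 mm over their backs; the gripper's body (76 mm by 85 mm) begins 54 mm behind the grasp point. The pads swing forward as they close: fully open they stand 13 mm farther back than shut.
Start: joints at [-1.152, 0.353, 1.633, -0, 1.155, -0.002], TCP at [0.255, -0.57, 0.304] pointing down, gripper open.
Joint ranges: [-2.63, 2.63], [-0.92, 2.1], [0.06, 2.66], [-1.3, 4.44], [0, 2.69], [-3.02, 3.02]. Speed limits (rad/s): [2.22, 2.22, 2.79, 3.14, 3.14, 3.14].

INTERFACE

Orientations are given as a rotation vector (axis times angle).
In Python, from rig import manip, cams, job, nets gives the robot as it stands.
- The arm moves only by the shell command python3 -m pendant 'ROWS' [FORCE]. ROWS is JSON, one flat list of numbers, 5 for each row, row after row: the finger opening in cm, from 0 to 8.54, then the shift along the tool's x, y, z in cm, then the turn about the tool's z in degrees. In form: [jaw, x, y, z, turn, jaw, x, y, z, turn, ...]. A call has 1 to 12 rows; each row shifts and turns the commanded pose from where the row before left it, along the tool's axes as they then stand; what a row does not reach is not made up. A row lasts 1/8 s, in which the tool goes at most 62.5 mm and 10.7 degrees, less where a joint would pass 70% of its speed; a pose out of reach is approached as far as the arm can. A call is refused whole if a number of a shift passes 6.25 or a number of a turn 10.7, either way. A call with a gripper value outside its range is refused whole. The fingers move at their own pace and stop on an object; FORCE is the grip in N (left out, the last holds). Time passes only in rows, so rows that do not move let the fingers close. It gives the time, the measured TCP pose, the force, the opening and the grip force at its end, in the units of the state.
- manip.state(): the state, without advancing time (a new reading comes with each control period).
- cams.capture(name): name is "scene" or "top"; returns a dict with "image" (420x560x3 uint8, blue, green, red), "fov_y" (degrees; the focal length in pixels is half the picture's height over the tangent of half this angle, whatever the lens; pixels are square), "cx", "cy" (the principal point, pixels), "R" (3x3) and "t" (3): a world point X has camera coordinates R X + t. Camera axes: x right, y down, z forward; pixel columns grow to the right and rows downward; lengths in m; the calibration is good to about 2 mm. A picture is of the moment at which its call begins. There is no depth.
- job.finish_job(): hands the job in; it is judged then, once.
Trained networks look in a picture, given as the dict that the camera call returned (one of the last four; its "shot" number tells which), for a name from the list of things; names that differ only in an ending like _2 or _b are one class to them, and where a whole thing is asked for, a point or a joint stands for the part that bears it (a point fixed in the world has none). Each returns a list of dicts, best first, with "p" (0 to 1); they miss things now and then, are a little off and sometimes report something else, mostly with a low value. They report only what shows in the picture. A call takes as long as a camera call. They do not tell look-alikes from the thing itself.
- nets.find_in(picture, label): "box" ([left, top, width, height] in pixels, round what is visible of it).
- nets.trace(picture, label): "mask" (420x560 bool, what is visible of it) and "box" ([left, top, width, height] in pixels, round what is visible of it).
- nets.place_of(picture, label): "position" ([column, row] in pixels: a listed point, or the origin of a listed thing).
The state is a dict: "t": time; "joint_pos": joint angles; "joint_velocities": joint speeds; "joint_efforts": joint torques, N m; "position": TCP position; "tcp_rot": TCP orientation; "force": force on the tool from outside, world axes, zero at the start; "moment": the same for the moment, N m; "width": opening from 0.0 (shut) to 1.0 (fully open); "grip_force": force on a finger pad.
Only numpy, scipy, OpenCV 4.12 (cv2) and the standard library are available. Lean on these libraries where they do the work, as an engineer would, in place of code of your own. Each camera call takes 0.05 s, during which the arm holds its last target. There are 200 camera calls.

## Working session

There is one attempt and no reset: what is moved stays moved. The work goes in short steps, Python scripts to look and compute and a shell command to move; the robot and the scene stay as the last step left them, time stands still between calls to the robot, and variables do not carry over. Pictures are saved under pics/ and viewed, at most 10 in all, crops included, and the job is handed in when it is done.

```bash
mkdir -p pics; ls; cat > h.py <<'E'
import numpy as np, cv2
from rig import manip,cams,job,nets
def ray(p,uv):
    f=210/np.tan(np.radians(p["fov_y"]/2)); R=np.array(p["R"]);t=np.array(p["t"])
    d=R.T@np.array([(uv[0]-p["cx"])/f,(uv[1]-p["cy"])/f,1]); return -R.T@t,d
def at_z(p,uv,z):
    c,d=ray(p,uv); return c+d*(z-c[2])/d[2]
def proj(p,X):
    f=210/np.tan(np.radians(p["fov_y"]/2)); c=np.array(p["R"])@X+np.array(p["t"]); return np.array([p["cx"]+f*c[0]/c[2],p["cy"]+f*c[1]/c[2]])
E
python3 - <<'E'
from h import *
print(manip.state())
for n in ("top","scene"):
    p=cams.capture(n); cv2.imwrite(f"pics/{n}0.png",p["image"]); print(n,p["fov_y"],p["cx"],p["cy"],np.round(ray(p,(280,210)),3).tolist())
    for l,z in (("knob",.044),("row_corner",.044),("pointer",.044),("blank_a",.05),("indexer",0),("bin",0),("goggles",0),("driver",0)):
        for r in nets.place_of(p,l)[:6]: print(l,round(r["p"],2),np.round(r["position"],1),np.round(at_z(p,r["position"],z),4))
E
```

```text
pics
{'t': 0.0, 'joint_pos': array([-1.15236939e+00,  3.53634699e-01,  1.63415686e+00, -5.09918241e-06,
        1.15521521e+00, -2.42344413e-03]), 'joint_velocities': array([ 1.32008847e-03, -9.28583333e-05,  1.65202821e-04,  7.59401925e-04,
        2.32210625e-04, -5.70887309e-04]), 'joint_efforts': array([ 9.14832508e-04, -6.05247331e+01, -3.42060828e+01,  2.28018948e-06,
        9.48176341e-03, -2.86255329e-05]), 'position': array([ 0.25516191, -0.57011249,  0.30316029]), 'tcp_rot': array([-3.07094312e+00, -6.55916816e-01,  4.65670288e-04]), 'force': array([-0.97573703, -0.12364139, -0.35645091]), 'moment': array([ 0.00202373, -0.0133949 , -0.00961543]), 'grip_force': 0.0, 'width': 0.9982737497595072}
top 42.312429916010544 272.0123914386146 207.6871377290548 [[0.268, -0.001, 1.278], [0.14, 0.002, -0.99]]
knob 0.78 [289.6 156.1] [ 0.5688 -0.0215  0.044 ]
row_corner 0.93 [305.7 179.2] [ 0.5137 -0.0583  0.044 ]
pointer 0.6 [230.  165.9] [0.5465 0.1173 0.044 ]
blank_a 0.73 [346.9 270.5] [ 0.3034 -0.1476  0.05  ]
blank_a 0.67 [274.4 190.3] [0.4871 0.0142 0.05  ]
blank_a 0.64 [295.9 19
[... 570 characters left out ...]
[273.2 247.9] [ 0.5984 -0.0132  0.044 ]
pointer 0.75 [320.  240.1] [0.5458 0.1143 0.044 ]
blank_a 0.67 [355.6 229.7] [0.4923 0.2134 0.05  ]
blank_a 0.65 [276.2 212.1] [ 0.468  -0.0285  0.05  ]
blank_a 0.64 [305.  224.3] [0.4998 0.0642 0.05  ]
blank_a 0.61 [250.8 183.9] [ 0.3618 -0.1323  0.05  ]
blank_a 0.58 [287.7 219.3] [0.4901 0.0106 0.05  ]
indexer 0.61 [271.7 247.7] [ 0.5662 -0.0236  0.    ]
bin 0.78 [177.8 188.7] [ 0.3816 -0.3832  0.    ]
goggles 0.61 [415.2 252.9] [0.5057 0.3979 0.    ]
goggles 0.28 [285.9 222.1] [0.4595 0.0016 0.    ]
driver 0.74 [151.8 229.2] [ 0.5656 -0.3988  0.    ]
driver 0.22 [271.2 213.1] [ 0.4308 -0.0511  0.    ]
driver 0.15 [417.3 253.7] [0.5075 0.4039 0.    ]
```

```bash
python3 - <<'E'
import cv2
a=cv2.imread("pics/top0.png");cv2.imwrite("pics/top0c.png",cv2.resize(a[100:235,200:380],None,fx=4.4,fy=4.4,interpolation=cv2.INTER_CUBIC))
a=cv2.imread("pics/scene0.png")
E
```

```text
(no output)
```

View pics/top0c.png

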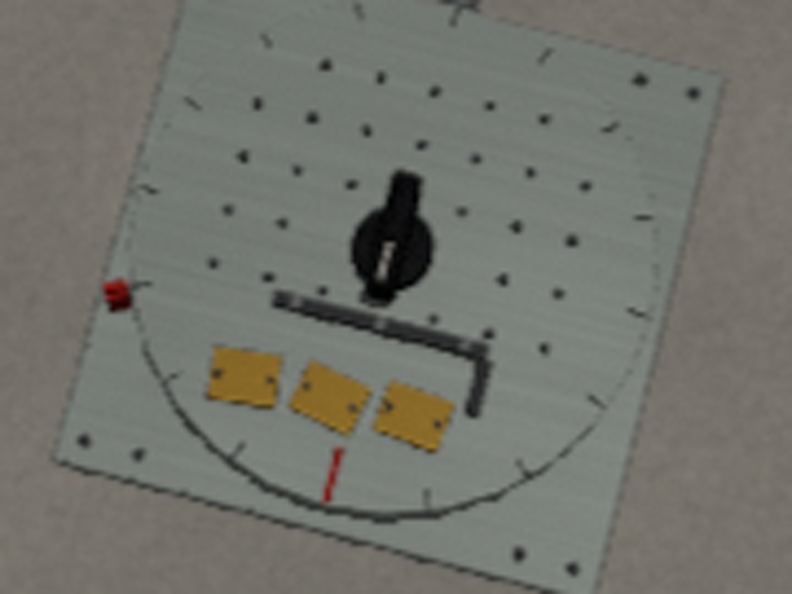

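View pics/scene0.png

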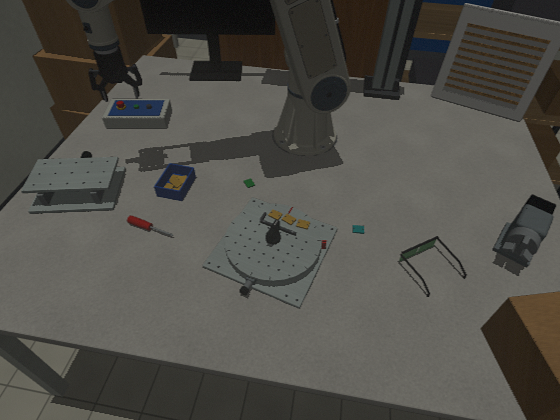

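```bash
cat > meas.py <<'E'
from h import *
def blanks(p,lo=(5,100,60),hi=(35,255,255),z=.050,near=(.49,.0),rad=.15):
    s=4; big=cv2.resize(p["image"],None,fx=s,fy=s,interpolation=cv2.INTER_CUBIC)
    m=cv2.inRange(cv2.cvtColor(big,cv2.COLOR_BGR2HSV),lo,hi)
    out=[]
    for c in cv2.findContours(m,cv2.RETR_EXTERNAL,cv2.CHAIN_APPROX_NONE)[0]:
        if cv2.contourArea(c)<300: continue
        w=np.array([at_z(p,((q[0][0]+.5)/s-.5,(q[0][1]+.5)/s-.5),z)[:2] for q in c])
        if np.linalg.norm(w.mean(0)-near)>rad: continue
        r=cv2.minAreaRect((w*1000).astype(np.float32)); out.append((r[0],r[1],r[2]))
    return out
if __name__=="__main__":
    p=cams.capture("top"); q=cams.capture("scene")
    for n,k in (("top",p),("scene",q)):
        for b in blanks(k): print(n,np.round(b[0],1),np.round(b[1],1),round(b[2],1))
    c=lambda u,v:(u/4.4+200-.4,v/4.4+100-.4)
    A=at_z(p,c(722,75),.012);B=at_z(p,c(55,460),.012);C=at_z(p,c(600,600),.012)
    print("corners",A,B,C,"mid",(A+B)/2,"lens",np.linalg.norm(A-C),np.linalg.norm(B-C),"diag",np.linalg.norm(A-B))
    print("edge yaw",np.degrees(np.arctan2(*(A-C)[[1,0]])),np.degrees(np.arctan2(*(B-C)[[1,0]]))-90,"diag-135",np.degrees(np.arctan2(*(B-A)[[1,0]]))-135)
    d=at_z(p,c(485,350),.053);e=at_z(p,c(275,297),.053);print("fence",d,e,np.degrees(np.arctan2(*(e-d)[[1,0]]))-90)
    print("knobtop",at_z(p,c(406,178),.096),at_z(p,c(380,300),.096))
E
python3 meas.py
```

```text
top [477.5 -29.5] [35.6 28.5] 68.6
top [487.6  14.2] [35.6 27.9] 63.5
top [499.   58.4] [35.7 28.4] 80.3
scene [498.3  57.4] [35.4 30.4] 82.3
scene [487.1  13.1] [36.2 30.1] 63.2
scene [476.9 -30.8] [36.3 29.8] 69.0
corners [ 0.672479   -0.20123724  0.012     ] [0.46170071 0.16205682 0.012     ] [ 0.38467317 -0.12860535  0.012     ] mid [ 0.56708985 -0.01959021  0.012     ] lens 0.2968292210135456 0.30069542540760796 diag 0.4200119786148215
edge yaw -14.163662730970977 -14.842606374064943 diag-135 -14.87827322487118
fence [ 0.51201348 -0.06731925  0.053     ] [0.54111151 0.04224457 0.053     ] -14.873310204766128
knobtop [ 0.59289511 -0.02606687  0.096     ] [ 0.52957261 -0.01235859  0.096     ]
```

```bash
python3 -m pendant '[0,3.565,-3.89,0,0,0,3.565,-3.89,0,0,0,3.565,-3.89,0,0,0,3.565,-3.89,0,0,0,3.565,-3.89,0,0,0,3.565,-3.89,0,0,0,3.565,-3.89,0,0,0,3.565,-3.89,0,0,0,3.565,-3.89,0,0,0,3.565,-3.89,0,0,0,3.565,-3.89,0,0]' 40
python3 -m pendant '[0,0,0,1.28,-10.7,0,0,0,1.28,-10.7,0,0,0,1.28,-10.7,0,0,0,1.28,-10.7,0,0,0,1.28,-10.7,0,0,0,1.28,-10.7,0,0,0,1.28,-10.7,0,0,0,1.28,-10.7,0,0,0,1.28,-10.7,0,0,0,1.28,-10.7,0,0,0,1.28,-10.7,0,0,0,1.28,-10.7]'
cat > st.py <<'E'
from h import *
from scipy.spatial.transform import Rotation as Ro
AX=np.array([.5668,-.020]);Y=np.radians(-14.7)
ex=np.array([np.cos(Y),np.sin(Y)]);ey=np.array([-ex[1],ex[0]]);C=AX-.045*ex-.058*ey
def row(w): w=np.array(w)[:2]-C; return np.array([w@ex,w@ey])*1000
def show():
    s=manip.state();R=Ro.from_rotvec(s["tcp_rot"]).as_matrix()
    print("t",round(s["t"],2),"row",np.round(row(s["position"]),1),"z",round(s["position"][2]*1000,1),"toolx ang",round(np.degrees(np.arctan2(R[1,0],R[0,0])),2),"tilt",np.round(R[2,:2],4),"F",np.round(s["force"],1),"q6",round(s["joint_pos"][5],2),"w",round(s["width"],3),"g",s["grip_force"])
if __name__=="__main__": show()
E
python3 st.py
```

```text
t: 2.38
position: [0.4389, -0.018, 0.3042]
tcp_rot: [3.072, 0.656, 0.002]
force: [-0.4, -1.2, 0.4]
width: -0.002
grip_force: 0.0
t: 3.88
position: [0.4387, -0.0197, 0.15]
tcp_rot: [0.737, 3.053, 0.0]
force: [0.4, 0.6, 0.2]
width: 0.002
grip_force: 0.0
t 3.88 row [-79.   25.8] z 150.0 toolx ang 152.86 tilt [-0.0004  0.0002] F [0.4 0.6 0.2] q6 -1.15 w 0.002 g 0.0
```

```bash
python3 -m pendant '[0,0,0,1.3,-6.2,0,0,0,1.2,-6.2,0,0,0,0.5,0,0,0,0,0,0]' >/dev/null; python3 - <<'E'
from st import *
show()
p=cams.capture("scene");c=proj(p,np.array([.45,-.02,.05])).astype(int)
cv2.imwrite("pics/s1.png",cv2.resize(p["image"][c[1]-60:c[1]+60,c[0]-60:c[0]+100],None,fx=5,fy=5,interpolation=cv2.INTER_CUBIC))
E
```

```text
t 4.38 row [-79.3  25.7] z 120.2 toolx ang 164.78 tilt [ 0.0004 -0.0001] F [1.  0.3 0.2] q6 -1.35 w -0.004 g 0.0
```

View pics/s1.png

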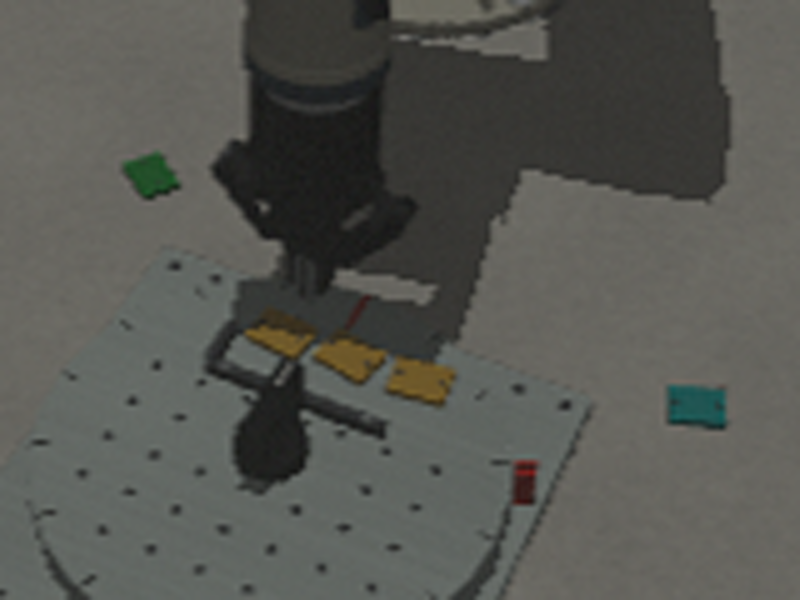

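```bash
python3 -m pendant '[0,-0.8,0,0.1,-0.5,0,-0.8,0,0,0,0,-0.7,0,0,0,0,-0.6,0,0,0,0,-0.4,0,0,0,0,-0.2,0,0,0,0,-0.2,0,0,0,0,-0.1,0,0,0]' >/dev/null; python3 - <<'E'
from st import *
import meas
show()
for n in ("top","scene"):
    p=cams.capture(n)
    for b in meas.blanks(p): print(n,np.round(row(np.array(b[0])/1000),1),np.round(b[1],1),round(b[2]-75.3,1))
E
```

```text
t 5.42 row [-41.2  25.7] z 119.3 toolx ang 165.41 tilt [-0.  0.] F [ 0.3  0.1 -0.2] q6 -1.38 w -0.001 g 0.17753358399204444
top [-41.7 128.7] [11.5 28. ] 6.3
scene [-41.4 122.7] [20.6 30.4] 3.0
```

```bash
python3 -m pendant '[0,-0.1,0,0,0,0,-0.1,0,0,0]'; python3 -m pendant '[0,-0.05,0,0,0,0,-0.05,0,0,0]'; python3 st.py
```

```text
t: 5.78
position: [0.4768, -0.0298, 0.1192]
tcp_rot: [-0.399, -3.115, -0.0]
force: [-2.9, 0.9, 2.2]
width: -0.001
grip_force: 1.5
t: 6.02
position: [0.4771, -0.03, 0.1191]
tcp_rot: [-0.399, -3.114, -0.0]
force: [-6.6, 1.7, 3.8]
width: 0.001
grip_force: 3.1
t 6.03 row [-39.2  25.6] z 119.1 toolx ang 165.41 tilt [ 0.0023 -0.0003] F [-6.6  1.7  3.8] q6 -1.38 w 0.001 g 3.0968699790537357
```

```bash
python3 -m pendant '[0,0.4,0,0,0,0,0,0,-2,0,0,0,4.5,0,0,0,0,4.5,0,0,0,0,4.5,0,0,0,-0.2,0,1.0,0,0,0,0,1,0,0,0,0,0,0]'>/dev/null; python3 - <<'E'
from st import *
import meas
show()
for n in ("top","scene"):
    p=cams.capture(n)
    for b in meas.blanks(p,lo=(5,80,30)): print(n,np.round(row(np.array(b[0])/1000),1),np.round(b[1],1),round(b[2]-75.3,1))
E
```

```text
t 7.03 row [-41.2 159.4] z 118.2 toolx ang 165.35 tilt [ 0.002  -0.0011] F [ 0.8 -0.6  0.1] q6 -1.12 w 0.001 g 0.0
top [-40.2  70.9] [36.7 28.8] -12.5
top [-14.   27.4] [36.7 30. ] -1.0
scene [-40.  114.9] [36.2 31.5] 5.8
scene [-16.6  25.5] [36.7 27. ] 0.9
scene [-40.4  69.6] [37.2 30.9] -12.3
```

```bash
python3 -m pendant '[0,0,-0.6,-0.07,0,0,0,-0.6,0,0,0,0,-0.6,0,0,0,0,-0.5,0,0,0,0,-0.3,0,0]'>/dev/null; cat > look.py <<'E'
from st import *
import meas
show()
for n in ("top","scene"):
    p=cams.capture(n)
    for b in meas.blanks(p,lo=(5,80,30)): print(n,np.round(row(np.array(b[0])/1000),1),np.round(b[1],1),round(b[2]-75.3,1))
E
python3 look.py
```

```text
t 7.75 row [-40.3 134.4] z 120.1 toolx ang 165.39 tilt [-0.0002  0.0001] F [0.2 0.8 0.5] q6 -1.17 w 0.005 g 0.2077696518972516
top [-14.1  27.4] [36.7 30. ] -0.9
scene [-16.6  25.5] [36.6 27. ] 0.9
scene [-39.9  88.4] [78.3 35.5] -1.9
```

```bash
python3 -m pendant '[0,0,-0.4,0.07,0,0,0,-0.3,0,0,0,0,-0.2,0,0,0,0,0.5,0,0]'>/dev/null; python3 look.py
```

```text
t 8.35 row [-40.5 130.5] z 119.2 toolx ang 165.38 tilt [ 0.0003 -0.0002] F [-0.1  0.9  0.1] q6 -1.18 w 0.004 g 0.0
top [-19.7  32.1] [46.7 41.2] -0.0
scene [-34.3  59.2] [ 43.9 114.9] -75.0
```

```bash
python3 -m pendant '[0,0,0,-2,0,0,3,0,0,0,0,1.2,-3,0,0,0,0,-4,0,0,0,0,0,1,0]'>/dev/null; python3 - <<'E'
from look import *
p=cams.capture("top");cv2.imwrite("pics/t2.png",cv2.resize(p["image"][140:230,220:340],None,fx=6,fy=6,interpolation=cv2.INTER_CUBIC))
p=cams.capture("scene");c=proj(p,np.array([.5,.0,.05])).astype(int)
cv2.imwrite("pics/s2.png",cv2.resize(p["image"][c[1]-45:c[1]+45,c[0]-60:c[0]+60],None,fx=6,fy=6,interpolation=cv2.INTER_CUBIC))
E
```

```text
t 9.07 row [-82.3  59.3] z 129.6 toolx ang 165.31 tilt [-0.0008  0.    ] F [0.3 0.1 0.8] q6 -1.29 w 0.001 g 0.0
scene [-34.6  62. ] [ 43.1 120.6] -74.9
```

View pics/s2.png

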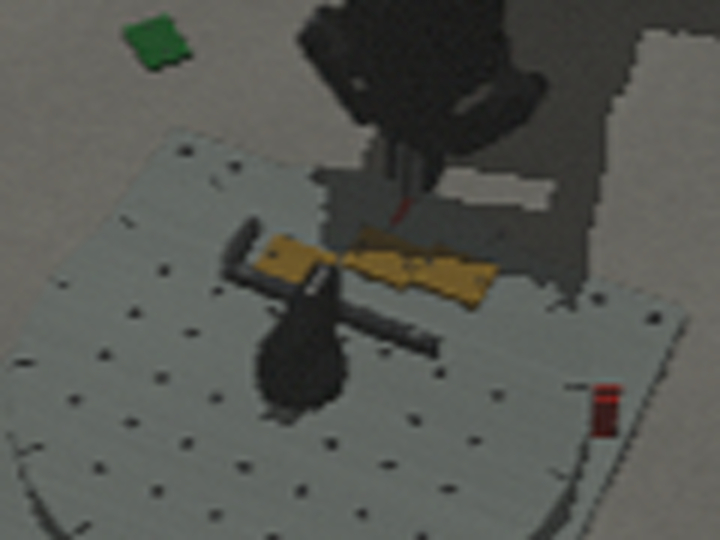

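```bash
python3 -m pendant '[0,0,-3.2,0,0,0,0,0,1,0,0,-1.8,0,0,0,0,-1.8,0,0,0,0,0,0.4,0,0,0,0,0.4,0,0,0,0,0.3,0,0,0,0,0.3,0,0,0,0,0,0,0]'>/dev/null; python3 st.py;python3 -m pendant '[0,0,-0.5,0,0,0,3.4,0,0,0,0,0,2.4,0,0,0,0,0,0,0]'>/dev/null; python3 - <<'E'
from look import *
p=cams.capture("scene");c=proj(p,np.array([.5,.0,.05])).astype(int)
a=p["image"][c[1]-45:c[1]+45,c[0]-60:c[0]+60]
p=cams.capture("top");b=p["image"][145:235,225:345]
cv2.imwrite("pics/s3.png",np.vstack([cv2.resize(k,None,fx=3.3,fy=3.3,interpolation=cv2.INTER_CUBIC) for k in (a,b)]))
E
```

```text
t 10.4 row [-46.4  42.9] z 119.3 toolx ang 165.43 tilt [0. 0.] F [-0.7  0.1 -0. ] q6 -1.34 w 0.001 g 0.0
t 10.9 row [-80.1  62.1] z 119.5 toolx ang 165.48 tilt [-0.0008  0.0003] F [ 0.1 -0.2 -0.4] q6 -1.29 w -0.002 g 0.0
scene [-16.8  25.7] [37.7 27.1] 2.2
scene [-41.2  85.3] [77. 35.] 6.9
```

View pics/s3.png

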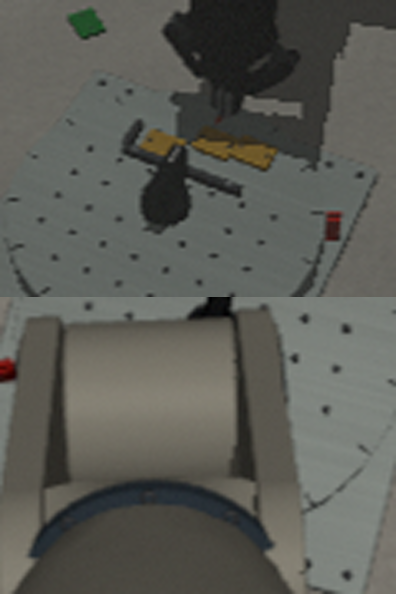

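```bash
python3 -m pendant '[0,-0.8,0.3,0,0,0,-0.8,0,0,0,0,-0.7,0,0,0,0,-0.6,0,0,0,0,-0.5,0,0,0,0,-0.3,0,0,0,0,-0.2,0,0,0,0,-0.1,0,0,0]' ; python3 st.py
```

```text
t: 12.1
position: [0.486, 0.0081, 0.1193]
tcp_rot: [-0.399, -3.116, 0.0]
force: [-0.1, -0.3, 0.0]
width: -0.001
grip_force: 0.2
t 12.1 row [-40.3  64.7] z 119.3 toolx ang 165.41 tilt [ 0. -0.] F [-0.1 -0.3  0. ] q6 -1.3 w -0.001 g 0.15298637847536156
```

```bash
python3 -m pendant '[0,-0.05,0,0,0,0,-0.05,0,0,0]' ; python3 look.py
```

```text
t: 12.35
position: [0.4868, 0.0079, 0.1193]
tcp_rot: [-0.399, -3.116, -0.0]
force: [-0.8, 0.6, -0.4]
width: 0.003
grip_force: 0.7
t 12.35 row [-39.5  64.7] z 119.3 toolx ang 165.41 tilt [ 0.0004 -0.    ] F [-0.8  0.6 -0.4] q6 -1.3 w 0.003 g 0.7476861518807709
scene [-32.2  87.6] [42.1 83.3] -58.0
scene [-16.4  25.3] [35.6 27.3] -1.3
```

```bash
python3 -m pendant '[0,3,0,0,0,0,1.1,2.2,0,0,0,0,1.5,0,0,0,-1.3,0,0,0,0,-0.8,0,0,0,0,-0.6,0,0,0,0,-0.5,0,0,0,0,-0.4,0,0,0,0,-0.2,0,0,0,0,-0.1,0,0,0,0,-0.1,0,0,0,0,-0.05,0,0,0]' ; python3 look.py
```

```text
t: 13.95
position: [0.4958, 0.0438, 0.1193]
tcp_rot: [-0.399, -3.116, -0.0]
force: [-0.6, -0.1, 1.0]
width: -0.003
grip_force: 0.1
t 13.95 row [-39.9 101.7] z 119.3 toolx ang 165.42 tilt [ 0. -0.] F [-0.6 -0.1  1. ] q6 -1.23 w -0.003 g 0.10600450841593556
top [-14.1  17.3] [17.  29.6] -0.0
scene [-15.6  86.8] [74.1 30.4] -2.6
scene [-16.6  25.5] [36.6 27. ] 0.9
```

```bash
python3 -m pendant '[0,0.5,0,0,0,0,0,0,-2,0,0,-1.4,2,0,0,0,-1.4,2,0,0,0,0,0,1,0,0,0,0,1,0,0,0,-0.5,0,0,0,0,-0.4,0,0,0,0,-0.4,0,0,0,0,-0.3,0,0,0,0,-0.3,0,0]' ; python3 look.py
```

```text
t: 15.42
position: [0.5234, 0.0581, 0.1195]
tcp_rot: [0.399, 3.116, 0.0]
force: [0.3, 1.0, 0.8]
width: 0.005
grip_force: 0.8
t 15.43 row [-16.8 122.6] z 119.5 toolx ang 165.4 tilt [-0.0003  0.0002] F [0.3 1.  0.8] q6 -1.21 w 0.005 g 0.8193613775074482
top [-14.3  26. ] [34.2 30.4] -0.6
scene [-16.3  61.4] [108.2  30.2] -2.2
```

Train is together and straight; push the last ~7 mm to the stop.

```bash
python3 -m pendant '[0,0,-0.2,0,0,0,0,-0.2,0,0,0,0,-0.1,0,0,0,0,-0.1,0,0]' ; python3 -m pendant '[0,0,-0.05,0,0,0,0,-0.05,0,0]'; python3 look.py
```

```text
t: 16.02
position: [0.5219, 0.0525, 0.1193]
tcp_rot: [0.399, 3.116, 0.0]
force: [1.6, 1.3, 0.6]
width: 0.004
grip_force: 0.8
t: 16.27
position: [0.5216, 0.0516, 0.1193]
tcp_rot: [0.399, 3.116, 0.0]
force: [0.2, 1.1, 1.0]
width: 0.001
grip_force: 0.8
t 16.27 row [-16.9 115.7] z 119.3 toolx ang 165.41 tilt [-0.0001  0.    ] F [0.2 1.1 1. ] q6 -1.22 w 0.001 g 0.8093574084341526
top [-14.2  17.3] [32.4 29.9] -0.0
scene [-16.5  53.9] [110.2  27.4] -0.3
```

```bash
python3 -m pendant '[0,0,-0.05,0,0,0,0,-0.05,0,0]';  python3 -m pendant '[0,0,-0.05,0,0,0,0,-0.05,0,0]'; python3 look.py
```

```text
t: 16.62
position: [0.5213, 0.0506, 0.1193]
tcp_rot: [-0.399, -3.116, -0.0]
force: [0.4, 1.8, 1.0]
width: -0.001
grip_force: 0.8
t: 16.88
position: [0.5211, 0.0497, 0.1193]
tcp_rot: [0.399, 3.116, 0.0]
force: [0.4, 3.9, 0.5]
width: -0.002
grip_force: 1.9
t 16.88 row [-16.9 113.8] z 119.3 toolx ang 165.4 tilt [0.     0.0002] F [0.4 3.9 0.5] q6 -1.22 w -0.002 g 1.9228781014680862
top [-14.2  15. ] [31.1 30.2] 0.2
scene [-16.5  52. ] [108.7  27.5] -0.3
```

```bash
python3 -m pendant '[0,0,0.4,0,0,0,0,0.4,-2,0,0,3.4,-2,0,0,0,0,-1.2,1,0,0,0,0,1,0,0,-0.6,0,0,0,0,-0.3,0,0,0,0,-0.15,0,0,0,0,-0.08,0,0,0,0,-0.05,0,0,0]' ; python3 look.py
```

```text
t: 18.23
position: [0.4934, 0.0321, 0.1193]
tcp_rot: [-0.399, -3.116, -0.0]
force: [-1.2, 1.2, 0.8]
width: 0.001
grip_force: 0.7
t 18.23 row [-39.2  89.8] z 119.3 toolx ang 165.41 tilt [0.0003 0.    ] F [-1.2  1.2  0.8] q6 -1.25 w 0.001 g 0.721451462013647
top [-8.7  2.3] [ 8.6 18.1] 14.3
scene [-16.8  52.4] [110.   27.6] 0.0
```

```bash
python3 -m pendant '[0,0.5,0,0,0,0,0,-3.6,0,0,0,-0.35,0,0,0,0,-0.15,0,0,0,0,-0.05,0,0,0]' ; python3 -m pendant '[0,0.5,0,0,0,0,0,-3.6,0,0,0,-0.35,0,0,0,0,-0.15,0,0,0,0,-0.05,0,0,0]'; python3 -m pendant '[0,1,0,0,0,0,4,0,-2,0,0,2,0,-4,0]'>/dev/null; python3 - <<'E'
from look import *
p=cams.capture("scene");c=proj(p,np.array([.5,.0,.05])).astype(int)
a=p["image"][c[1]-45:c[1]+45,c[0]-60:c[0]+60]
p=cams.capture("top");b=p["image"][145:235,225:345]
cv2.imwrite("pics/s4.png",np.vstack([cv2.resize(k,None,fx=3.3,fy=3.3,interpolation=cv2.INTER_CUBIC) for k in (a,b)]))
E
```

```text
t: 18.95
position: [0.4843, -0.0026, 0.1191]
tcp_rot: [-0.398, -3.114, 0.0]
force: [-3.9, -1.3, 2.5]
width: -0.001
grip_force: 2.1
t: 19.58
position: [0.4751, -0.0373, 0.1189]
tcp_rot: [-0.398, -3.113, 0.0]
force: [-6.4, -1.7, 3.1]
width: 0.001
grip_force: 3.1
t 19.95 row [-110.8   17.8] z 178.6 toolx ang 165.44 tilt [ 0.0038 -0.0005] F [0.4 0.7 0.6] q6 -1.37 w 0.004 g 0.0
scene [-16.4  53. ] [109.5  27.7] -0.6
```

View pics/s4.png

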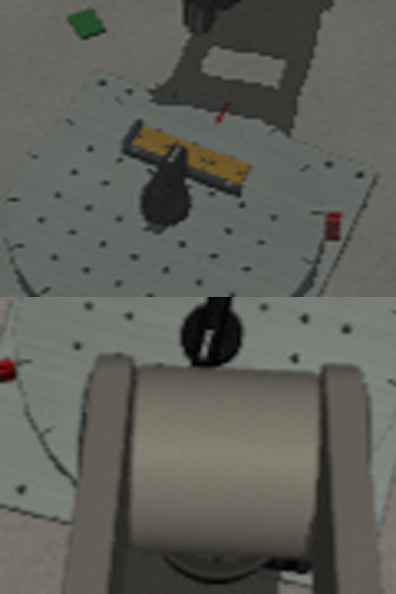

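```bash
python3 -m pendant '[5,0,0,-2,0,5,-5.2,1.4,0,0,5,-5.2,1.3,0,0,5,-5.2,1.3,0,0,5,0,0,2,0,5,0,0,2,0,5,0,0,1.5,0,5,0,0,0.6,0,5,0,0,0,0]' 60; python3 st.py
```

```text
t: 21.28
position: [0.5697, -0.0209, 0.1379]
tcp_rot: [-0.399, -3.116, 0.0]
force: [0.4, 0.6, 0.0]
width: 0.585
grip_force: 0.0
t 21.27 row [48.  57.9] z 137.9 toolx ang 165.41 tilt [ 0.0005 -0.0001] F [0.4 0.6 0. ] q6 -1.36 w 0.585 g 0.0
```

```bash
python3 -m pendant '[5,0.3,0,0,0,1,0,0,0,0,1,0,0,0,0,1,0,0,0,0,1,0,0,0,0,1,0,0,0,0]' 60; python3 st.py
```

```text
t: 22.02
position: [0.5668, -0.0209, 0.139]
tcp_rot: [0.399, 3.116, -0.001]
force: [-2.5, -5.3, 6.2]
width: 0.178
grip_force: 59.1
t 22.02 row [45.2 57.2] z 139.0 toolx ang 165.4 tilt [-0.0006 -0.0009] F [-2.5 -5.3  6.2] q6 -1.35 w 0.178 g 59.128178358078
```

```bash
python3 -m pendant '[1,0,0,0,2,1,0,0,0,4,1,0,0,0,5,1,0,0,0,5,1,0,0,0,5,1,0,0,0,5,1,0,0,0,5,1,0,0,0,5,1,0,0,0,5,1,0,0,0,4,1,0,0,0,0]'; python3 st.py
```

```text
t: 23.4
position: [0.5665, -0.0213, 0.139]
tcp_rot: [1.562, 2.725, -0.003]
force: [-4.5, -8.6, 8.0]
width: 0.175
grip_force: 59.4
t 23.4 row [45.  56.7] z 139.0 toolx ang 120.36 tilt [-0.0013 -0.0011] F [-4.5 -8.6  8. ] q6 -0.57 w 0.175 g 59.384220242500305
```

Turned 45.0° as commanded; now the last 22.5°.

```bash
python3 -m pendant '[1,0,0,0,3,1,0,0,0,4,1,0,0,0,5,1,0,0,0,5,1,0,0,0,3.5,1,0,0,0,2,1,0,0,0,0,1,0,0,0,0]'; python3 - <<'E'
from st import *
show()
p=cams.capture("scene");c=proj(p,np.array([.55,.03,.05])).astype(int)
cv2.imwrite("pics/s5.png",cv2.resize(p["image"][c[1]-45:c[1]+45,c[0]-60:c[0]+60],None,fx=6,fy=6,interpolation=cv2.INTER_CUBIC))
import meas
for b in meas.blanks(p,lo=(5,80,30)): print(np.round(b[0],1),np.round(b[1],1),round(b[2],1))
Y=np.radians(-14.7-67.5);e=np.array([np.cos(Y),np.sin(Y)]);f=np.array([-e[1],e[0]])
print("expected row centre",(AX-.045*e-.058*f -.014*e+.054*f)*1000,np.degrees(Y)+90)
E
```

```text
t: 24.4
position: [0.5663, -0.0214, 0.1391]
tcp_rot: [2.063, 2.369, -0.003]
force: [-4.8, -9.4, 8.0]
width: 0.174
grip_force: 59.5
t 24.4 row [44.8 56.5] z 139.1 toolx ang 97.9 tilt [-0.0016 -0.0011] F [-4.8 -9.4  8. ] q6 -0.18 w 0.174 g 59.54959988594055
[554.4  36.5] [112.6  28.8] 7.6
expected row centre [554.82978986  37.9112603 ] 7.799999999999997
```

View pics/s5.png

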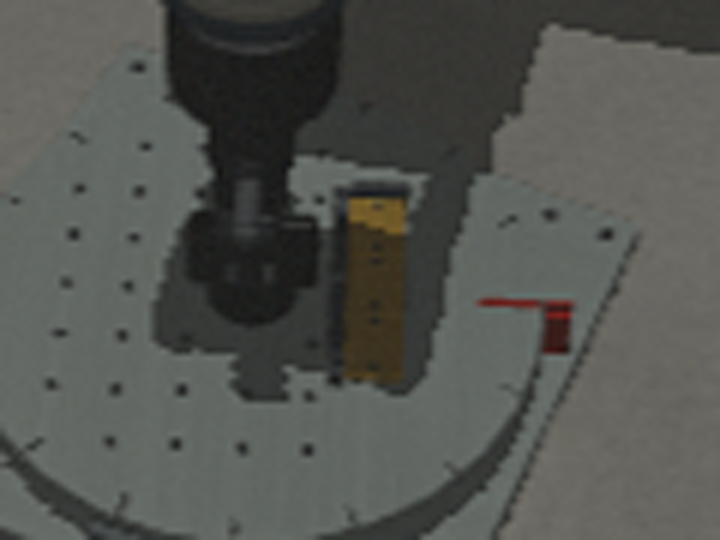

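```bash
python3 -c "
from rig import job
print(job.finish_job())"
```

```text
the job is handed in; nothing more can be done
None
```

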